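# Dock a flow cell and draw it tight with its cam lock

## Task

Set the flow cell into the channel of the dock with its bolt towards the cam lock and slide it in until it meets the rubber gasket, the bolt's pin inside the open cam. Then turn the cam lock clockwise about half a turn by its grip bar, so that its hook catches the pin and draws the cell up tight: the gasket sits differently each time, so stop by feel when the bar takes about 0.45 N m, neither slack nor forced. Leave the other things on the bench alone.

Things in the scene. Friction and masses are not known exactly. Their poses are not given: they have to be found in the camera images.
- dock: Aluminium docking plate fixed to the bench, 100 mm wide (x), 6 mm thick, y = -54 to +182 mm. Origin on the bench (z = 0) under the upright cam axis; z up; +y runs from the cam along the channel to its open end. Channel floor z = 6 mm. Two rails, 8 mm thick, tops at z = 16 mm, stand 49 mm apart about x = 0 from y = 65 to 116 mm, then flare.
- channel_mouth (a point): Middle of the open end of the dock's channel, on its floor (dock frame 0, 180, 6 mm); here the flared rails, which begin at y = 116 mm, are 70 mm apart.
- wall_slot (a point): Top middle of the grey manifold wall (dock frame 0, 50, 36 mm; wall y = 48 to 53 mm) with an open slot 18 mm wide for the bolt's pin. On its channel side two springy black gasket pads (25 N per mm of squeeze, at most 6 mm) have their free face at dock y = 64 mm give or take 3.5 mm, different each time and not reported: feel for it.
- flow_cell: Loose grey block with a steel end plate, 46 (x) by 64 (y) by 40 mm high, 0.25 kg, standing on the bench; grasp across the 46 mm sides. Origin: centre of its underside, z up. From the steel face at y = -32 mm a 7 mm bolt runs to -y at z = 28.5 mm and ends in an upright pin. Docked, its x and y axes lie along the dock's x and y.
- bolt_pin (a point): Middle of the upright pin, 10 mm thick, 23 mm tall, at the end of the flow cell's bolt (cell frame 0, -73, 18 mm; pin from z = 10 to 33 mm).
- cam: Steel cam disc on the dock, 92 mm across, turning on the upright axis through the dock's origin (its origin too), with a spiral hook wall 5 mm thick, z = 12 to 28 mm. Open to the channel at the start: the pin goes in to under 30 mm from the axis. Turned clockwise, the hook gets behind the pin and holds its centre at 21 mm + 5 mm x (3.14 - angle) from the axis.
- cam_grip (a point): Middle of the cam's black grip bar, 12 mm thick, 44 mm long, z = 50 to 76 mm; this point z = 66 mm. At cam angle 0, unloaded, it lies along the dock's y. It drives the disc through a torsion spring, 3 N m per rad. It turns freely at 0.1 to 0.2 N m; drawing tight adds about 0.01 N m per N of pull on the bolt: 0.45 N m is about 27 N. Good: 14 to 38 N; over 60 N spoils the gasket.
- cam_turn (a joint): Angle of the cam disc, rad, growing clockwise seen from above; 0: the hook's opening faces the channel; starts between -0.5 and 0.1, stops at -0.7 and 4.2. Tight at about 2.2 to 3.9, depending on the gasket. It stays where it is left, also under load, and the unloaded bar springs back in line with it.
- petri_dish: Bystander: flat clear dish, 60 mm across, 15 mm high; origin under its centre.
- vial_a: Bystander: small clear vial with a white cap, 27 mm across, 55 mm high; origin under its centre.
- beaker_100: Bystander: small glass beaker, 56 mm across, 70 mm high; origin under its centre.
- hex_key: Bystander: black L-shaped hex key, 84 mm long, lying flat.
Mind the look-alikes: they are no part of the job. What is shaped like the flow_cell but blue or purple is not meant.

How it is judged:
On the way, in this order (a step that is already met when the one before it is completed fails the run):
1. the flow cell stands in the channel, its pin inside the open cam (closer than 30 mm to the axis), the cam not yet turned (y of bolt_pin in the frame of dock between 0.012 and 0.03 m and x of flow_cell in the frame of dock between -0.006 and 0.006 m and z of flow_cell in the frame of dock below 0.01 m and value of joint cam_turn below 0.5 rad), for 0.2 s.
2. the hook has come round behind the pin (cam turned past 1.5 rad) (value of joint cam_turn above 1.5 rad and y of bolt_pin in the frame of dock below 0.031 m), for 0.1 s.
At the end, for the whole second after the job is handed in: The flow cell stands level in the dock's channel (within 6 mm of its middle line, tilted under 0.06 rad), at rest, its pin 12 to 28 mm from the cam axis and hooked by the cam, which is turned past 2.1 rad and pulls on the bolt with 14 to 38 N (contact force between flow_cell and cam between 14 and 38 N and value of joint cam_turn above 2.1 rad and y of bolt_pin in the frame of dock between 0.012 and 0.028 m and x of flow_cell in the frame of dock between -0.006 and 0.006 m and z of flow_cell in the frame of dock below 0.01 m and angle between flow_cell's own z axis and vertical below 0.06 rad and linear speed of flow_cell below 0.01 m/s); the robot touches nothing.
It fails at once if the cam and the bolt are forced against each other with more than 60 N (contact force between flow_cell and cam above 60 N).
It fails at once if the flow cell is tipped over (angle between flow_cell's own z axis and vertical above 0.5 rad).
It fails at once if a bystander is moved by more than 30 mm (distance of any of petri_dish, vial_a, beaker_100, hex_key from where it was at the start of the episode above 0.03 m).
It also fails if it takes over 72 s, if anything falls off the work surface, if the arm or the gripper's body presses on something with over 40 N, if the wrist force passes 120 N, or if a joint passes its speed limit or range.

## Robot

A 7-joint arm with a two-finger parallel gripper is mounted at the origin on a cart in front of the work surface, level with it; the furniture and walls round the work are solid. World frame = base frame: x ahead of the robot, y to its left, z up, the work surface at z = 0. Lengths are in m, angles in rad, forces in N, time in s.
With the tool pointing down it reaches from about 0.4 to 0.85 m from the base axis. Payload 4.4 kg.
Tool frame: the origin (TCP) lies at the very end of the fingers, on their centre line; the grasp point (between the pads) lies 19 mm behind it; z points along the fingers, y is the direction in which the jaws open and shut (so a half turn about z gives the same grasp; the last joint's range is limited). The gripper opens to 94 mm and grips with 3 to 60 N. Pads are 16 mm wide; open, the fingers measure 119 mm over their backs; the gripper's body (75 mm by 177 mm) begins 78 mm behind the grasp point.
Start: joints at [1.095, 0.628, 0.038, 1.517, -0.027, 0.996, -0.02], TCP at [0.259, -0.596, 0.205] pointing down, gripper open.
Joint ranges: [-3.06, 3.06], [-0.37, 2.12], [-1.25, 1.32], [0.18, 2.47], [-1.1, 4.24], [0.23, 1.98], [-2.94, 2.94]. Speed limits (rad/s): [2.57, 2.57, 3.14, 3.14, 3.14, 3.14, 3.14].

## Interface

Orientations are given as a 3x3 rotation matrix whose columns are the frame's x, y, z axes.
In Python, from plant import bot, cams, finder gives the robot as it stands. The module is installed in compiled form; this text tells all that it offers.
- The arm moves only by the tool play_rows, never from a script. Its argument "steps" is a list of rows, each an object with "fingers": the opening in per cent of the stroke, from 0 (shut) to 100 (fully open); "xyz": the shift along the world's x, y, z in mm, a list of three; "rotation": the turn, a rotation vector about the world's x, y, z in degrees, a list of three. A call has 1 to 20 rows; each row shifts and turns the commanded pose from where the row before left it; what a row does not reach is not made up. A row lasts 1/8 s, in which the tool goes at most 62.5 mm and 10.7 degrees, less where a joint would pass 70% of its speed; a pose out of reach is approached as far as the arm can. A call is refused whole if a number of a shift passes 62.5 or a number of a turn 10.7, either way. A call with a gripper value outside its range is refused whole. The fingers move at their own pace and stop on an object; the grip force is fixed at half the most. Time passes only in rows, so rows that do not move let the fingers close. It gives the time, the measured TCP pose, the force and the opening at its end, in the units of the state.
- bot.state(): the state, without advancing time (a new reading comes with each control period).
- cams.snapshot(name): name is "scene" or "top" or "wrist"; returns a dict with "img" (400x640x3 uint8, red, green, blue), "fovy" (degrees; the focal length in pixels is half the picture's height over the tangent of half this angle, whatever the lens; pixels are square), "cx", "cy" (the principal point, pixels), "R" (3x3) and "t" (3): a world point X has camera coordinates R X + t. Camera axes: x right, y down, z forward; pixel columns grow to the right and rows downward; lengths in m; the calibration is good to about 2 mm. A picture is of the moment at which its call begins. There is no depth.
- bot.hand_in(): hands the job in, once; it reports no verdict.
Trained networks look in a picture, given as the dict that the camera call returned (one of the last four; its "shot" number tells which), for a name from the list of things; names that differ only in an ending like _2 or _b are one class to them, and where a whole thing is asked for, a point or a joint stands for the part that bears it (a point fixed in the world has none). Each returns a list of dicts, best first, with "p" (0 to 1); they miss things now and then, are a little off and sometimes report something else, mostly with a low value. They report only what shows in the picture. A call takes as long as a camera call. They do not tell look-alikes from the thing itself.
- finder.regions_of(picture, label): "pixels" (400x640 bool, what is visible of it) and "bbox" ([left, top, right, bottom] in pixels, round what is visible of it).
- finder.mark_of(picture, label): "centre" ([row, column] in pixels: a listed point, or the origin of a listed thing).
The state is a dict: "clock": time; "joints": joint angles; "qd": joint speeds; "tau": joint torques, N m; "position": TCP position; "tcp_rot": TCP orientation; "ft_force": force on the tool from outside, world axes, zero at the start; "wrist_torque": the same for the moment, N m; "grip_width": opening from 0.0 (shut) to 1.0 (fully open).
Only numpy, scipy, OpenCV 4.12 (cv2) and the standard library are available. Lean on these libraries where they do the work, as an engineer would, in place of code of your own. Each camera call takes 0.05 s, during which the arm holds its last target.

## Working session

There is one attempt and no reset: what is moved stays moved. The work goes in short steps, Python scripts to look and compute and a tool call to move; the robot and the scene stay as the last step left them, time stands still between calls to the robot, and variables do not carry over. Pictures are saved under pics/ and viewed, and the job is handed in when it is done.

Besides the shell and the picture viewer there is one more tool, called after "Request:" by a JSON object that holds its "op" and its "data". play_rows: Moves the arm, as the interface text tells. Its arguments: {"type":"object","properties":{"steps":{"type":"array","items":{"type":"object","properties":{"fingers":{"type":"number"},"xyz":{"type":"array","items":{"type":"number"}},"rotation":{"type":"array","items":{"type":"number"}}}}}},"required":["steps"]}

```bash
mkdir -p pics; cat > h.py <<'E'
import numpy as np, cv2
from plant import bot, cams, finder
def K(p):
    f=p['img'].shape[0]/2/np.tan(np.radians(p['fovy'])/2); return f,p['cx'],p['cy']
def proj(p,X):
    c=np.asarray(p['R'])@np.asarray(X)+np.asarray(p['t']); f,cx,cy=K(p); return np.array([cx+f*c[0]/c[2],cy+f*c[1]/c[2]])
def ray(p,u,v):
    f,cx,cy=K(p);R=np.asarray(p['R']);t=np.asarray(p['t']);return -R.T@t, R.T@np.array([(u-cx)/f,(v-cy)/f,1])
def atz(p,u,v,z):
    o,d=ray(p,u,v);return o+d*(z-o[2])/d[2]
def save(p,n,box=None,s=1):
    im=p['img'][:,:,::-1]
    if box: im=im[box[1]:box[3],box[0]:box[2]]
    cv2.imwrite('pics/'+n,cv2.resize(im,None,fx=s,fy=s,interpolation=cv2.INTER_CUBIC))
E
python3 - <<'E'
from h import *
import pickle
P={}
for n in ['scene','top','wrist']:
    p=cams.snapshot(n); P[n]=p; save(p,n+'0.png'); print(n,p['fovy'],np.round(-np.asarray(p['R']).T@np.asarray(p['t']),3))
    for l in ['dock','channel_mouth','wall_slot','flow_cell','bolt_pin','cam','cam_grip','petri_dish','vial_a','beaker_100','hex_key']:
        r=finder.mark_of(p,l); print(l,[(round(float(a['p']),2),np.round(a['centre']).tolist()) for a in r][:4])
pickle.dump(P,open('P0.pkl','wb'))
print(bot.state())
E
```

```text
scene 42.50946700151003 [-0.491  0.705  0.998]
dock [(0.93, [215.0, 370.0]), (0.43, [206.0, 439.0])]
channel_mouth [(0.92, [230.0, 318.0]), (0.18, [195.0, 424.0])]
wall_slot [(0.69, [206.0, 354.0])]
flow_cell [(0.8, [312.0, 235.0]), (0.68, [298.0, 279.0]), (0.63, [278.0, 242.0])]
bolt_pin [(0.7, [268.0, 266.0]), (0.62, [295.0, 307.0]), (0.62, [319.0, 206.0])]
cam [(0.82, [213.0, 367.0])]
cam_grip [(0.54, [199.0, 370.0])]
petri_dish [(0.77, [209.0, 438.0]), (0.35, [211.0, 356.0])]
vial_a [(0.71, [202.0, 278.0]), (0.64, [212.0, 370.0])]
beaker_100 [(0.57, [173.0, 396.0])]
hex_key []
top 42.59214695627691 [-0.285 -0.448  1.593]
dock []
channel_mouth [(0.66, [205.0, 296.0])]
wall_slot []
flow_cell [(0.72, [217.0, 215.0]), (0.59, [200.0, 187.0]), (0.54, [184.0, 226.0])]
bolt_pin [(0.61, [186.0, 175.0]), (0.57, [228.0, 221.0]), (0.56, [195.0, 236.0])]
cam []
cam_grip []
petri_dish [(0.54, [281.0, 387.0])]
vial_a [(0.43, [161.0, 316.0])]
beaker_100 [(0.68, [226.0, 419.0])]
hex_key []
wrist 68.08608414323602 [ 0.32  -0.57   0.386]
dock []
channel_mouth []
wall_slot []
flow_cell []
bolt_pin [
[... 192 characters left out ...]
002595]), 'qd': array([ 8.51665960e-04,  1.19939684e-03,  6.36505275e-04, -3.92102010e-04,
        1.93016916e-03, -1.27982027e-03, -6.41794096e-05]), 'tau': array([ 3.36238634e-05, -5.49587166e+01,  1.14310808e+00, -1.86940956e+01,
       -5.23318467e-02,  1.57426478e-02,  2.02287616e-06]), 'position': array([ 0.2590077 , -0.59619383,  0.20549491]), 'tcp_rot': array([[ 9.17217803e-01,  3.98386118e-01,  4.48327623e-05],
       [ 3.98386120e-01, -9.17217803e-01, -3.83541969e-05],
       [ 2.58416281e-05,  5.30399025e-05, -9.99999998e-01]]), 'ft_force': array([0.10857152, 0.03456028, 0.22091461]), 'wrist_torque': array([-0.00491349,  0.00371218, -0.02799852]), 'grip_width': 1.0014646372419318}
```

View pics/scene0.png

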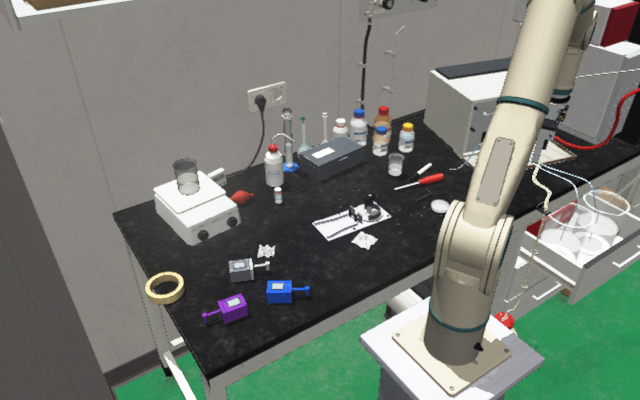

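View pics/top0.png

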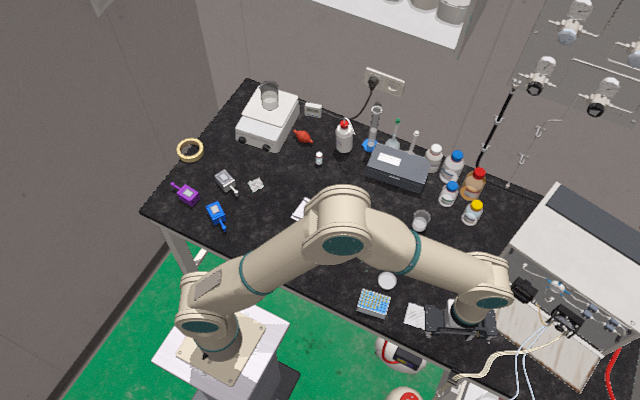

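View pics/wrist0.png

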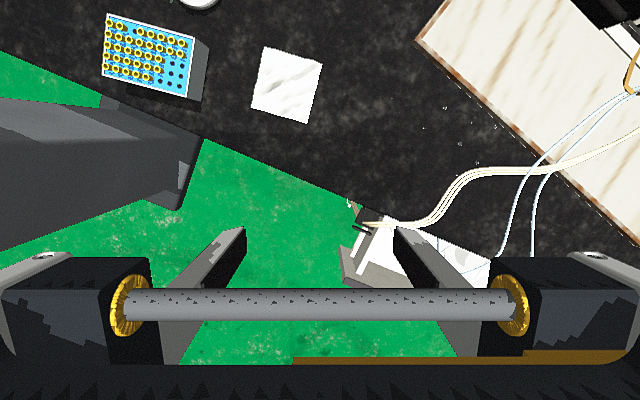

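The scene picture shows three candidates: grey (col 242, row 269), blue (280, 291) and purple (232, 308). Grey with a steel end plate fits the description. I'll confirm it in an enlarged crop and locate the dock and cell.

```bash
python3 - <<'E'
from h import *
import pickle
P=pickle.load(open('P0.pkl','rb'))
s=P['scene'];t=P['top']
save(s,'crop1.png',[215,180,415,330],4)
save(t,'crop2.png',[160,140,320,240],5)
print('mouth',atz(s,318,230,.006),atz(t,296,205,.006))
print('dock',atz(s,370,215,0)); print('wall',atz(s,354,206,.036)); print('grip',atz(s,370,199,.066))
print('cell',atz(s,242,278,0),atz(t,226,184,0)); print('pin',atz(s,266,268,.018),atz(t,236,195,.018))
E
```

```text
mouth [0.54174823 0.02061426 0.006     ] [0.53467646 0.0238754  0.006     ]
dock [ 0.51781978 -0.16504013  0.        ]
wall [ 0.54742412 -0.12128626  0.036     ]
grip [ 0.51660542 -0.1595888   0.066     ]
cell [ 4.89951783e-01  3.08761325e-01 -1.11022302e-16] [0.49698838 0.29732833 0.        ]
pin [0.4703014  0.24251572 0.018     ] [0.46480229 0.23161953 0.018     ]
```

View pics/crop1.png

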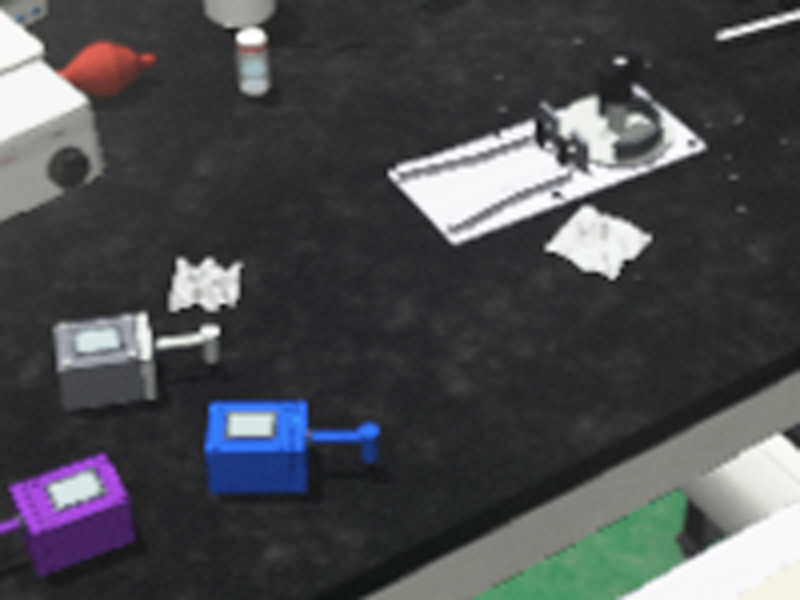

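View pics/crop2.png

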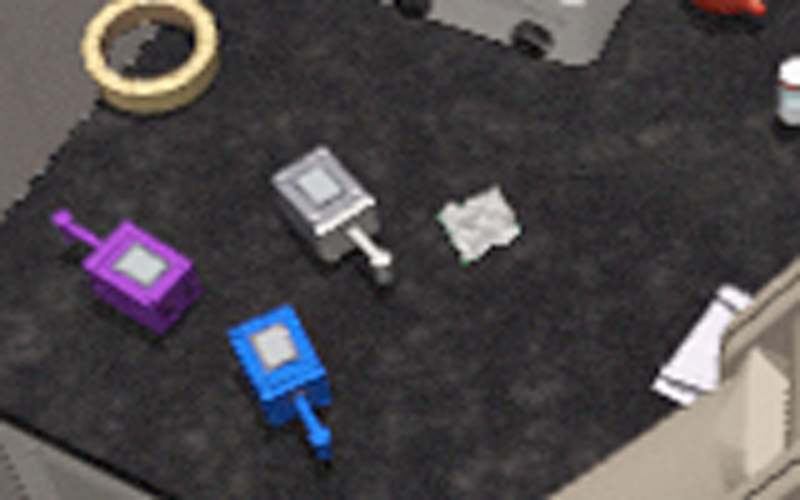

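Confirmed: the grey one at scene (242, 269) is a grey block with a steel plate. Its bolt points towards the dock. The others are blue and purple. I'll move over towards the dock and cell now and look with the wrist camera.

```bash
python3 - <<'E'
from h import *
import pickle
P=pickle.load(open('P0.pkl','rb'));w=P['wrist']
R=np.asarray(w['R']);print(R)
for u,v in [(320,200),(320,0),(320,150),(0,0),(640,0)]: print(atz(w,u,v,0))
s=bot.state();print(s['tcp_rot'].T@(-R.T@np.asarray(w['t'])-s['position']), s['tcp_rot'].T@R.T)
for l,c,z in [('petri',(438,209),0),('vial',(278,202),0),('beaker',(396,173),0)]: print(l,atz(P['scene'],*c,z))
E
```

```text
[[ 3.98114427e-01 -9.17335763e-01  4.11899023e-05]
 [-8.92255447e-01 -3.87219396e-01  2.32252784e-01]
 [-2.13037836e-01 -9.24999361e-02 -9.72655459e-01]]
[ 0.24022899 -0.60599477  0.        ]
[ 0.45664129 -0.51195754  0.        ]
[ 0.3006081  -0.57975835  0.        ]
[ 0.31005623 -0.17421073  0.        ]
[ 0.60323788 -0.84973092  0.        ]
[ 0.06638795  0.000757   -0.18014762] [[-2.96193918e-04 -9.72649412e-01 -2.32277921e-01]
 [ 9.99999956e-01 -2.85342138e-04 -8.03177603e-05]
 [ 1.18423437e-05 -2.32277935e-01  9.72649454e-01]]
petri [ 4.18109347e-01 -3.69182254e-01 -1.11022302e-16]
vial [0.74740632 0.04367757 0.        ]
beaker [ 0.66301947 -0.40034492  0.        ]
```

Request:
{"op": "play_rows", "data": {"steps": [{"xyz":[30,40,10],"rotation":[0,0,6.5],"fingers":100},{"xyz":[30,44,10],"rotation":[0,0,6.5],"fingers":100},{"xyz":[30,44,10],"rotation":[0,0,6.5],"fingers":100},{"xyz":[30,44,10],"rotation":[0,0,6.5],"fingers":100},{"xyz":[30,44,10],"rotation":[0,0,6.5],"fingers":100},{"xyz":[30,44,10],"rotation":[0,0,6.5],"fingers":100},{"xyz":[30,44,10],"rotation":[0,0,6.5],"fingers":100},{"xyz":[30,44,10],"rotation":[0,0,6.5],"fingers":100},{"xyz":[30,48,10],"rotation":[0,0,6.5],"fingers":100},{"xyz":[0,0,0],"rotation":[0,0,0],"fingers":100},{"xyz":[0,0,0],"rotation":[0,0,0],"fingers":100}]}}

```text
clock: 3.18
position: [0.5286, -0.2008, 0.2953]
tcp_rot: [[0.14, 0.99, -0.001], [0.99, -0.14, -0.001], [-0.001, -0.001, -1.0]]
ft_force: [-0.8, 0.3, -1.0]
grip_width: 1.003
```

```bash
python3 - <<'E'
from h import *
import pickle
P={}
for n in ['wrist','top']:
    p=cams.snapshot(n); P[n]=p; save(p,n+'1.png')
    for l in ['dock','channel_mouth','wall_slot','cam','cam_grip','hex_key']:
        r=finder.mark_of(p,l); print(n,l,[(round(float(a['p']),2),np.round(a['centre'],1).tolist()) for a in r][:3])
pickle.dump(P,open('P1.pkl','wb'))
s=bot.state();print(s['clock'],s['joints'],s['position'],s['tcp_rot'][:,0])
E
```

```text
wrist dock [(0.96, [154.5, 315.3])]
wrist channel_mouth [(0.65, [25.3, 300.5])]
wrist wall_slot [(0.96, [119.9, 312.2])]
wrist cam [(0.89, [153.7, 313.8])]
wrist cam_grip [(0.67, [156.4, 312.0])]
wrist hex_key [(0.74, [278.9, 320.6]), (0.37, [118.7, 309.0])]
top dock [(0.63, [232.0, 341.5])]
top channel_mouth [(0.65, [205.9, 296.8])]
top wall_slot [(0.94, [217.4, 326.6])]
top cam [(0.79, [233.8, 340.7])]
top cam_grip [(0.48, [221.7, 346.1])]
top hex_key [(0.45, [259.8, 397.1])]
3.875 [ 0.5054823   0.42754506 -0.28795164  1.62886529  0.13219256  1.10433319
  0.04245412] [ 0.52900187 -0.20020908  0.29548706] [1.39577985e-01 9.90211081e-01 2.41934660e-05]
```

View pics/wrist1.png

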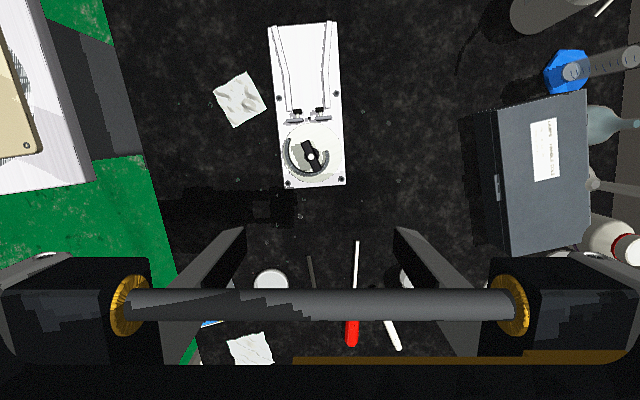

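The wrist view shows the dock clearly: plate from (268, 22) to (345, 187), cam at (312, 154), wall at (310, 118). I'll fit the plate outline.

```bash
cat > fitdock.py <<'E'
from h import *
import pickle
P=pickle.load(open('P1.pkl','rb'));w=P['wrist']
im=w['img'].astype(int)
m=((im.min(2)>150)).astype(np.uint8)
m[:, :262]=0; m[:,352:]=0; m[195:]=0; m[:15]=0
m=cv2.morphologyEx(m,cv2.MORPH_CLOSE,np.ones((25,25)))
n,lab,st,_=cv2.connectedComponentsWithStats(m); k=1+st[1:,4].argmax(); print(st[k])
c=max(cv2.findContours((lab==k).astype(np.uint8),cv2.RETR_EXTERNAL,cv2.CHAIN_APPROX_NONE)[0],key=cv2.contourArea)[:,0,:]
X=np.array([atz(w,u,v,.006)[:2] for u,v in c])
r=cv2.minAreaRect((X*1000).astype(np.float32)); print(r); print(cv2.boxPoints(r))
# keypoints
for n,(rr,cc),z in [('dock',(154.5,315.3),0),('mouth',(25.3,300.5),.006),('wall',(119.9,312.2),.036),('grip',(156.4,312),.066)]:
    print(n,atz(w,cc,rr,z))
save(w,'crop3.png',[255,10,360,200],4)
E
python3 fitdock.py
```

```text
[  262    21    84   167 10885]
((515.6033935546875, -98.93547058105469), (236.69061279296875, 120.22753143310547), 86.38153076171875)
[[ 448.14044  -213.25095 ]
 [ 568.12823  -220.83878 ]
 [ 583.06635    15.380005]
 [ 463.07855    22.967834]]
dock [ 0.52636233 -0.16823496  0.        ]
mouth [0.53180085 0.01540587 0.006     ]
wall [ 0.52987111 -0.11667829  0.036     ]
grip [ 0.52309872 -0.16556545  0.066     ]
```

View pics/crop3.png

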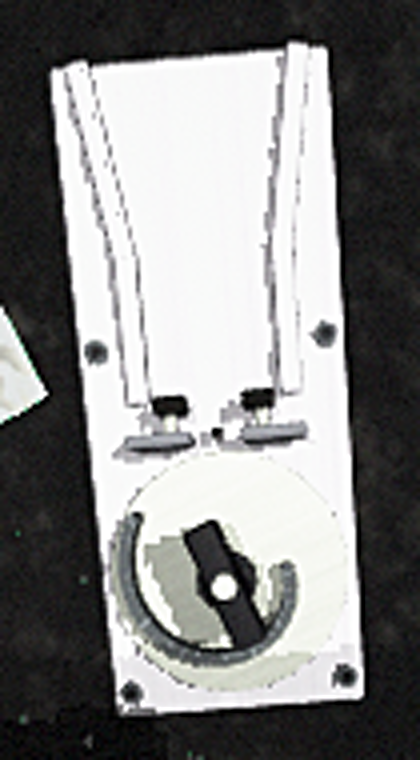

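```bash
cat > fitdock2.py <<'E'
from h import *
import pickle
from scipy.optimize import least_squares
P=pickle.load(open('P1.pkl','rb'));w=P['wrist']
px=np.array([(268,27),(336.75,21.25),(346,184.25),(284.25,188.75)])
X=np.array([atz(w,u,v,.006)[:2] for u,v in px])*1000
D=np.array([(-50,182),(50,182),(50,-54),(-50,-54)],float)
print(X, [np.linalg.norm(X[i]-X[(i+1)%4]) for i in range(4)])
def T(q,D): c,s=np.cos(q[2]),np.sin(q[2]); return D@np.array([[c,s],[-s,c]])+q[:2]
r=least_squares(lambda q:(T(q,D)-X).ravel(),[520,-165,0]); print('dock',r.x,np.degrees(r.x[2])); print(r.fun.reshape(-1,2))
for n,d,z in [('mouth',(0,180),.006),('wall',(0,50),.036),('grip',(0,0),.066)]:
    t=T(r.x,np.array([d],float))[0]/1000; print(n,t,proj(w,[*t,z]))
for n in ['scene','top']:
  P0=pickle.load(open('P0.pkl','rb'))[n]
  for d in D: print(n,proj(P0,[*(T(r.x,d[None])[0]/1000),.006]))
E
python3 fitdock2.py
```

```text
[[ 485.54684092   19.77104527]
 [ 583.6070661    13.27471139]
 [ 568.52734742 -221.51615497]
 [ 469.10776693 -214.83053673]] [np.float64(98.27517548138528), np.float64(235.27462430290484), np.float64(99.64411912774277), np.float64(235.1768386308696)]
dock [ 5.22413255e+02 -1.64681693e+02 -6.69875907e-02] -3.8381062271445434
[[-0.83881878  0.48594219]
 [ 0.87667306  0.2885258 ]
 [ 0.15914112 -0.39130001]
 [-0.19699541 -0.38316799]]
mouth [0.53446201 0.0149146 ] [302.3981793   25.38768704]
wall [ 0.52576013 -0.11479383] [309.16109029 118.9641136 ]
grip [ 0.52241326 -0.16468169] [311.41051295 155.82611934]
scene [328.64289357 239.75337776]
scene [312.30359431 222.18903008]
scene [373.96506695 200.18400288]
scene [391.97576332 215.78802012]
top [290.2121666  216.11485186]
top [304.99617387 195.72272454]
top [362.1098894  225.57540673]
top [348.29817342 247.46104976]
```

Request:
{"op": "play_rows", "data": {"steps": [{"xyz":[-5,55,-5],"rotation":[0,0,-2],"fingers":100},{"xyz":[-5,60,-10],"rotation":[0,0,-2],"fingers":100},{"xyz":[-5,60,-10],"rotation":[0,0,-2],"fingers":100},{"xyz":[-5,60,-10],"rotation":[0,0,-2],"fingers":100},{"xyz":[-5,60,-10],"rotation":[0,0,-2],"fingers":100},{"xyz":[-5,60,-10],"rotation":[0,0,-2],"fingers":100},{"xyz":[-10,60,-10],"rotation":[0,0,-2],"fingers":100},{"xyz":[0,0,0],"rotation":[0,0,0],"fingers":100},{"xyz":[0,0,0],"rotation":[0,0,0],"fingers":100}]}}

```text
clock: 5.0
position: [0.4891, 0.2143, 0.2304]
tcp_rot: [[0.374, 0.927, -0.0], [0.927, -0.374, -0.001], [-0.001, 0.0, -1.0]]
ft_force: [-0.3, -0.8, 0.9]
grip_width: 1.001
```

```bash
python3 - <<'E'
from h import *
import pickle
P={}
for n in ['wrist']:
    p=cams.snapshot(n); P[n]=p; save(p,n+'2.png')
    for l in ['flow_cell','bolt_pin']:
        r=finder.mark_of(p,l); print(n,l,[(round(float(a['p']),2),np.round(a['centre'],1).tolist(),atz(p,a['centre'][1],a['centre'][0],0 if l[0]=='f' else .018)) for a in r][:3])
pickle.dump(P,open('P2.pkl','wb'))
s=bot.state();print(s['clock'],s['joints'],s['position'],s['tcp_rot'][:,0])
E
```

```text
wrist flow_cell [(0.92, [89.9, 197.9], array([0.38714966, 0.38506005, 0.        ])), (0.67, [187.5, 229.7], array([0.36867267, 0.25296957, 0.        ])), (0.62, [114.7, 302.0], array([0.50112399, 0.30548785, 0.        ]))]
wrist bolt_pin [(0.92, [175.2, 301.6], array([0.47120778, 0.23304296, 0.018     ])), (0.89, [31.4, 165.8], array([0.38765775, 0.45340228, 0.018     ])), (0.56, [238.3, 217.9], array([0.32783774, 0.19500188, 0.018     ]))]
5.15 [-0.24850042  0.44546437 -0.31018258  1.80394983  0.16745008  0.91764016
 -1.01983063] [0.48974462 0.21292656 0.23064978] [ 3.77794868e-01  9.25889206e-01 -4.64954837e-04]
```

View pics/wrist2.png

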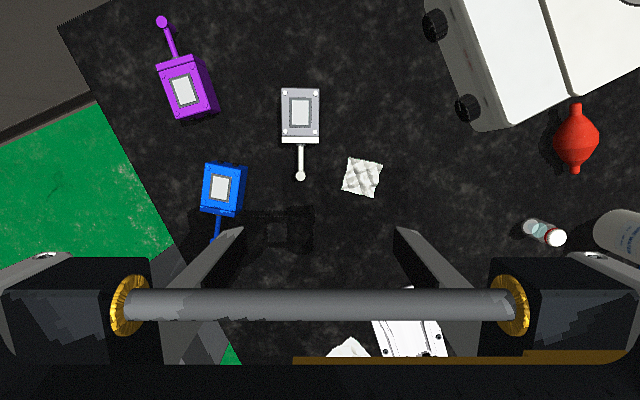

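The grey cell is at cols 281–320, rows 88–143, with its pin at (301, 176), nearly aligned with the tool. I'll fit its top face at z = 40 mm.

```bash
python3 - <<'E'
from h import *
import pickle
w=pickle.load(open('P2.pkl','rb'))['wrist']
save(w,'crop4.png',[265,75,345,190],6)
im=w['img'].astype(int); 
m=(im.min(2)>75).astype(np.uint8); m[:, :270]=0;m[:,335:]=0;m[:80]=0;m[143:]=0
m=cv2.morphologyEx(m,cv2.MORPH_CLOSE,np.ones((7,7)))
c=max(cv2.findContours(m,cv2.RETR_EXTERNAL,cv2.CHAIN_APPROX_NONE)[0],key=cv2.contourArea)[:,0,:]
X=np.array([atz(w,u,v,.04)[:2] for u,v in c],np.float32)*1000
r=cv2.minAreaRect(X);print(cv2.boundingRect(c),r)
E
```

```text
(281, 88, 39, 55) ((499.36822509765625, 302.74237060546875), (63.169681549072266, 45.305782318115234), 66.80321502685547)
```

View pics/crop4.png

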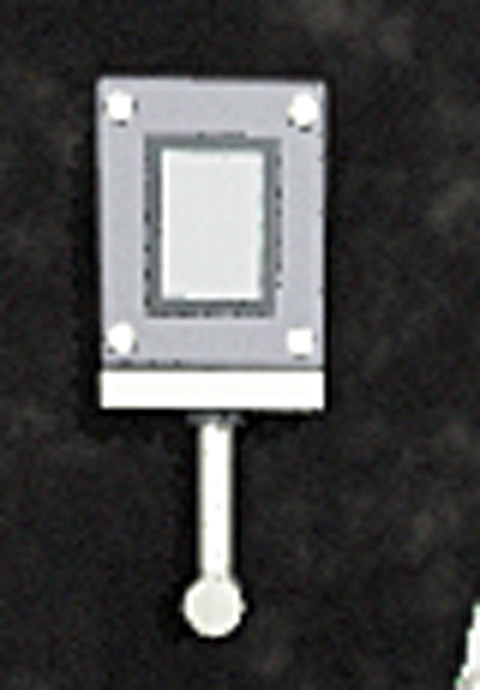

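Request:
{"op": "play_rows", "data": {"steps": [{"xyz":[5,45,-20],"rotation":[0,0,-1],"fingers":90},{"xyz":[5,44.5,-35],"rotation":[0,0,0],"fingers":90},{"xyz":[0,0,-50],"rotation":[0,0,0],"fingers":90},{"xyz":[0,0,-50],"rotation":[0,0,0],"fingers":90},{"xyz":[0,0,-40],"rotation":[0,0,0],"fingers":90},{"xyz":[0,0,-20],"rotation":[0,0,0],"fingers":90},{"xyz":[0,0,0],"rotation":[0,0,0],"fingers":90},{"xyz":[0,0,0],"rotation":[0,0,0],"fingers":90}]}}

```text
clock: 6.15
position: [0.5002, 0.304, 0.0165]
tcp_rot: [[0.392, 0.92, 0.001], [0.92, -0.392, 0.001], [0.001, 0.001, -1.0]]
ft_force: [0.3, -1.1, 0.9]
grip_width: 0.898
```

```bash
python3 - <<'E'
from h import *
s=bot.state();print(s['clock'],s['joints'],s['position'],s['tcp_rot'],s['ft_force'],s['grip_width'])
p=cams.snapshot('wrist');save(p,'wrist3.png')
E
```

```text
6.15 [-0.46322858  0.80369812 -0.20807169  1.83789853  0.29962144  0.52881813
 -1.27238233] [0.50015879 0.30401663 0.0164715 ] [[ 3.92412389e-01  9.19788174e-01  1.49367651e-03]
 [ 9.19788434e-01 -3.92413803e-01  8.02516111e-04]
 [ 1.32428411e-03  1.05894912e-03 -9.99998562e-01]] [ 0.27557458 -1.07208205  0.94058498] 0.8975355861295081
```

View pics/wrist3.png

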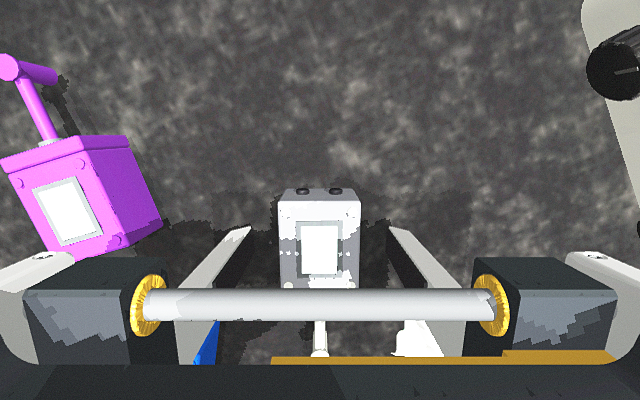

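The grey cell (278–360, 188–290) sits between the open fingers. I'll close and lift a little.

Request:
{"op": "play_rows", "data": {"steps": [{"xyz":[0,0,0],"rotation":[0,0,0],"fingers":30},{"xyz":[0,0,0],"rotation":[0,0,0],"fingers":30},{"xyz":[0,0,0],"rotation":[0,0,0],"fingers":30},{"xyz":[0,0,0],"rotation":[0,0,0],"fingers":30},{"xyz":[0,0,0],"rotation":[0,0,0],"fingers":30},{"xyz":[0,0,0],"rotation":[0,0,0],"fingers":30}]}}

```text
clock: 6.95
position: [0.4992, 0.3043, 0.0156]
tcp_rot: [[0.391, 0.92, 0.0], [0.92, -0.391, 0.0], [0.0, 0.0, -1.0]]
ft_force: [-0.4, 0.3, 1.9]
grip_width: 0.493
```

Request:
{"op": "play_rows", "data": {"steps": [{"xyz":[0,0,25],"rotation":[0,0,0],"fingers":30},{"xyz":[0,0,35],"rotation":[0,0,0],"fingers":30},{"xyz":[4.5,-40,0],"rotation":[0,0,2.7],"fingers":30},{"xyz":[4.8,-46,0],"rotation":[0,0,2.7],"fingers":30},{"xyz":[4.8,-46,0],"rotation":[0,0,2.8],"fingers":30},{"xyz":[4.8,-46,0],"rotation":[0,0,2.8],"fingers":30},{"xyz":[4.8,-46,0],"rotation":[0,0,2.8],"fingers":30},{"xyz":[4.8,-46,0],"rotation":[0,0,2.7],"fingers":30},{"xyz":[4.8,-40,0],"rotation":[0,0,2.7],"fingers":30},{"xyz":[0,-7.8,-5],"rotation":[0,0,0],"fingers":30},{"xyz":[0,0,0],"rotation":[0,0,0],"fingers":30},{"xyz":[0,0,0],"rotation":[0,0,0],"fingers":30}]}}

```text
clock: 8.45
position: [0.5321, -0.0114, 0.0704]
tcp_rot: [[0.064, 0.998, -0.0], [0.998, -0.064, 0.001], [0.001, -0.0, -1.0]]
ft_force: [0.5, 0.2, -2.4]
grip_width: 0.485
```

```bash
python3 - <<'E'
from h import *
import pickle
P={}
for n in ['top','scene']:
    p=cams.snapshot(n); P[n]=p
save(P['top'],'top4.png',[240,150,400,270],5);save(P['scene'],'scene4.png',[260,160,420,280],5)
s=bot.state();print(s['clock'],s['joints'],s['position'],s['tcp_rot'],s['ft_force'],s['grip_width'])
pickle.dump(P,open('P4.pkl','wb'))
for l in ['flow_cell','bolt_pin']:
  for n in P: print(n,l,[(round(float(a['p']),2),np.round(a['centre'],1).tolist()) for a in finder.mark_of(P[n],l)][:4])
E
```

```text
8.55 [ 0.22128631  0.68456068 -0.38224936  1.95696209  0.44209073  0.5816404
 -0.52123215] [ 0.53231022 -0.01154668  0.07059428] [[ 6.39831992e-02  9.97950962e-01  1.64951085e-04]
 [ 9.97950600e-01 -6.39833177e-02  8.57283557e-04]
 [ 8.66081069e-04  1.09761289e-04 -9.99999619e-01]] [ 0.1239686   0.47250988 -2.3983568 ] 0.4836480471488432
top flow_cell [(0.84, [217.1, 213.4]), (0.56, [196.9, 186.6]), (0.51, [204.6, 306.3])]
scene flow_cell [(0.84, [314.5, 232.5]), (0.76, [299.4, 277.4]), (0.73, [215.1, 327.2])]
top bolt_pin [(0.8, [184.3, 172.5]), (0.53, [227.8, 221.0]), (0.45, [210.0, 323.5])]
scene bolt_pin [(0.94, [295.4, 307.9]), (0.69, [207.0, 347.0]), (0.64, [318.7, 202.0])]
```

View pics/scene4.png

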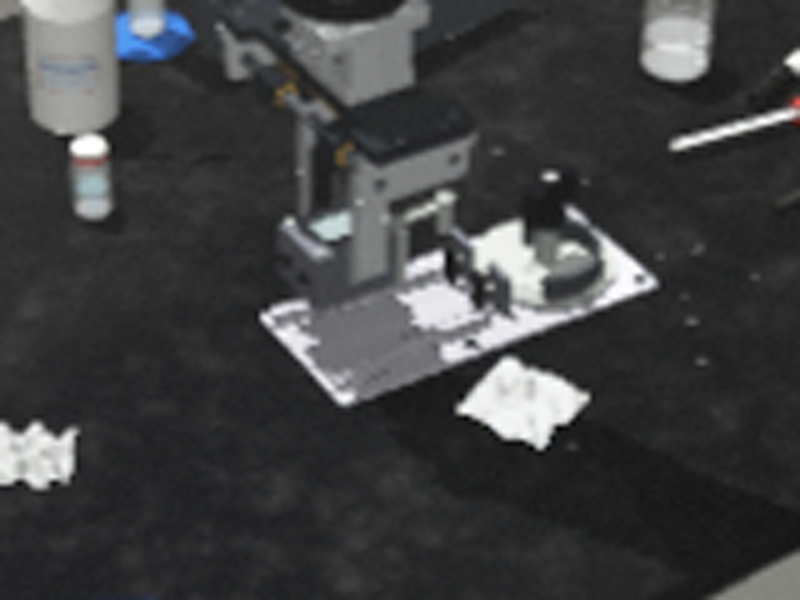

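View pics/top4.png

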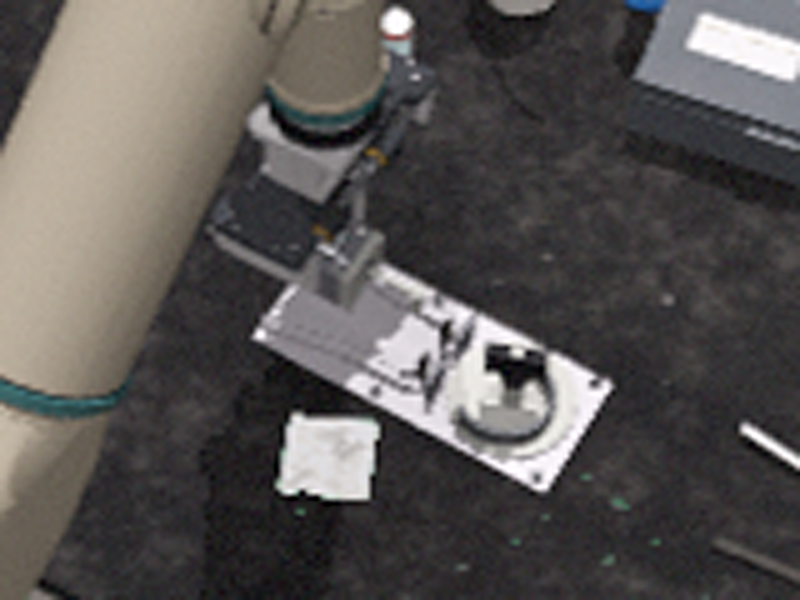

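```bash
python3 - <<'E'
from h import *
import pickle
P=pickle.load(open('P4.pkl','rb'))
tx=np.array([.064,.998,0]);t=np.array([.5323,-.0115,.055])
for n in P: print(n,proj(P[n],t-.0015*tx),proj(P[n],t-.0745*tx+[0,0,.018]))
d=np.array([.5224,-.1647]);a=-.067;ex=np.array([np.cos(a),np.sin(a)]);ey=np.array([-np.sin(a),np.cos(a)])
v=t[:2]-d;print('tcp dock',v@ex,v@ey)
E
```

```text
top [304.72069736 202.57921006] [322.86147233 209.37180265]
scene [328.81549748 215.15708335] [349.12773486 203.23111112]
tcp dock -0.00037893448044844485 0.15351907506449983
```

Request:
{"op": "play_rows", "data": {"steps": [{"xyz":[0.3,-2,-20],"rotation":[0,0,-0.2],"fingers":30},{"xyz":[0,0,-17],"rotation":[0,0,0],"fingers":30},{"xyz":[0,0,-6],"rotation":[0,0,0],"fingers":30},{"xyz":[0,0,-3],"rotation":[0,0,0],"fingers":30},{"xyz":[0,0,0],"rotation":[0,0,0],"fingers":30},{"xyz":[0,0,0],"rotation":[0,0,0],"fingers":30}]}}

```text
clock: 9.5
position: [0.533, -0.0154, 0.0249]
tcp_rot: [[0.07, 0.998, 0.001], [0.998, -0.07, 0.0], [0.0, 0.001, -1.0]]
ft_force: [0.6, -1.1, -2.0]
grip_width: 0.483
```

Request:
{"op": "play_rows", "data": {"steps": [{"xyz":[0,0,-2],"rotation":[0,0,0],"fingers":30},{"xyz":[-0.7,-10,0],"rotation":[0,0,0],"fingers":30},{"xyz":[-0.7,-10,0],"rotation":[0,0,0],"fingers":30},{"xyz":[-0.7,-10,0],"rotation":[0,0,0],"fingers":30},{"xyz":[-0.6,-9,0],"rotation":[0,0,0],"fingers":30},{"xyz":[-0.3,-5,0],"rotation":[0,0,0],"fingers":30},{"xyz":[0,0,0],"rotation":[0,0,0],"fingers":30},{"xyz":[0,0,0],"rotation":[0,0,0],"fingers":30}]}}

```text
clock: 10.5
position: [0.5297, -0.059, 0.0225]
tcp_rot: [[0.07, 0.998, 0.0], [0.998, -0.07, 0.0], [0.001, 0.0, -1.0]]
ft_force: [0.5, -0.0, -3.3]
grip_width: 0.487
```

Request:
{"op": "play_rows", "data": {"steps": [{"xyz":[-0.2,-2,0],"rotation":[0,0,0],"fingers":30},{"xyz":[-0.1,-2,0],"rotation":[0,0,0],"fingers":30},{"xyz":[0,0,0],"rotation":[0,0,0],"fingers":30}]}}

```text
clock: 10.88
position: [0.5293, -0.0637, 0.0225]
tcp_rot: [[0.07, 0.998, -0.0], [0.998, -0.07, -0.0], [-0.0, -0.0, -1.0]]
ft_force: [0.0, 0.3, -2.8]
grip_width: 0.484
```

Request:
{"op": "play_rows", "data": {"steps": [{"xyz":[-0.1,-1.5,0],"rotation":[0,0,0],"fingers":30},{"xyz":[0,0,0],"rotation":[0,0,0],"fingers":30},{"xyz":[0,0,0],"rotation":[0,0,0],"fingers":30}]}}

```text
clock: 11.25
position: [0.5292, -0.065, 0.0225]
tcp_rot: [[0.07, 0.998, 0.0], [0.998, -0.07, 0.0], [0.0, 0.0, -1.0]]
ft_force: [-0.3, -0.1, -2.1]
grip_width: 0.488
```

Request:
{"op": "play_rows", "data": {"steps": [{"xyz":[-0.1,-1.5,0],"rotation":[0,0,0],"fingers":30},{"xyz":[0,0,0],"rotation":[0,0,0],"fingers":30},{"xyz":[0,0,0],"rotation":[0,0,0],"fingers":30}]}}

```text
clock: 11.62
position: [0.5292, -0.0656, 0.0225]
tcp_rot: [[0.069, 0.998, 0.0], [0.998, -0.069, 0.001], [0.001, 0.0, -1.0]]
ft_force: [0.1, 2.2, -1.7]
grip_width: 0.491
```

Request:
{"op": "play_rows", "data": {"steps": [{"xyz":[0,-0.7,0],"rotation":[0,0,0],"fingers":30},{"xyz":[0,0,0],"rotation":[0,0,0],"fingers":30},{"xyz":[0,0,0],"rotation":[0,0,0],"fingers":30}]}}

```text
clock: 12.0
position: [0.5292, -0.0657, 0.0225]
tcp_rot: [[0.069, 0.998, 0.0], [0.998, -0.069, 0.002], [0.002, 0.0, -1.0]]
ft_force: [-0.5, 5.2, -1.5]
grip_width: 0.485
```

Request:
{"op": "play_rows", "data": {"steps": [{"xyz":[0,-0.7,0],"rotation":[0,0,0],"fingers":30},{"xyz":[0,0,0],"rotation":[0,0,0],"fingers":30},{"xyz":[0,0,0],"rotation":[0,0,0],"fingers":30}]}}

```text
clock: 12.38
position: [0.5291, -0.0658, 0.0225]
tcp_rot: [[0.069, 0.998, 0.0], [0.998, -0.069, 0.002], [0.002, 0.0, -1.0]]
ft_force: [-0.6, 6.3, -0.3]
grip_width: 0.489
```

```bash
python3 - <<'E'
from h import *
import pickle
P={n:cams.snapshot(n) for n in ['top','scene']}
a=P['top']['img'][190:260,280:370];b=P['scene']['img'][185:245,315:405]
cv2.imwrite('pics/c5.png',np.vstack([cv2.resize(x[:,:,::-1],None,fx=4,fy=4,interpolation=2) for x in (a,b)]))
pickle.dump(P,open('P5.pkl','wb'))
for l,z in [('bolt_pin',.024),('cam_grip',.066)]:
  for n in P: print(n,l,[(round(float(a['p']),2),np.round(a['centre'],1).tolist(),atz(P[n],a['centre'][1],a['centre'][0],z).round(4)) for a in finder.mark_of(P[n],l)][:4])
t=np.array([.5291,-.0658,.0069]);tx=np.array([.067,.998,0])
for n in P: print(n,proj(P[n],t-.0745*tx+[0,0,.018]))
E
```

```text
top bolt_pin [(0.74, [206.2, 295.8], array([0.5207, 0.0168, 0.024 ])), (0.69, [183.7, 174.4], array([0.3992, 0.4522, 0.024 ])), (0.42, [225.7, 336.6], array([ 0.5173, -0.146 ,  0.024 ]))]
scene bolt_pin [(0.91, [294.6, 309.5], array([0.3119, 0.2011, 0.024 ])), (0.87, [320.0, 204.5], array([0.3855, 0.4627, 0.024 ])), (0.63, [212.1, 362.7], array([ 0.5186, -0.1345,  0.024 ])), (0.62, [214.9, 369.5], array([ 0.4948, -0.1431,  0.024 ]))]
top cam_grip [(0.47, [221.0, 342.9], array([ 0.5221, -0.1652,  0.066 ]))]
scene cam_grip [(0.47, [200.5, 368.8], array([ 0.5123, -0.1514,  0.066 ]))]
top [335.95021839 223.35890808]
scene [363.04023311 210.41819372]
```

View pics/c5.png

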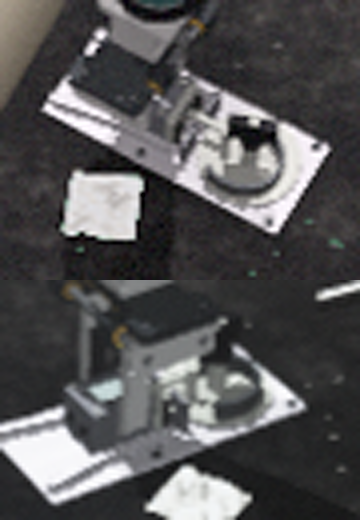

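The gasket contact is felt at about 5–6 N, and the pin is inside the open cam. The estimated pin y is about 25 mm. I'll release, rise and move above the cam.

Request:
{"op": "play_rows", "data": {"steps": [{"xyz":[0,0,0],"rotation":[0,0,0],"fingers":65},{"xyz":[0,0,0],"rotation":[0,0,0],"fingers":65},{"xyz":[0,0,0],"rotation":[0,0,0],"fingers":65},{"xyz":[0,0,20],"rotation":[0,0,0],"fingers":65},{"xyz":[0,0,50],"rotation":[0,0,0],"fingers":65},{"xyz":[0,-30,60],"rotation":[0,0,6],"fingers":65},{"xyz":[-5,-50,30],"rotation":[0,0,8],"fingers":65},{"xyz":[-2,-50,0],"rotation":[0,0,8],"fingers":65},{"xyz":[0,0,0],"rotation":[0,0,0],"fingers":65},{"xyz":[0,0,0],"rotation":[0,0,0],"fingers":65}]}}

```text
clock: 13.92
position: [0.5218, -0.1955, 0.1782]
tcp_rot: [[-0.307, 0.952, -0.0], [0.952, 0.307, 0.001], [0.001, -0.0, -1.0]]
ft_force: [-0.8, 0.2, -0.3]
grip_width: 0.65
```

```bash
python3 - <<'E'
from h import *
import pickle
p=cams.snapshot('wrist');pickle.dump(p,open('P6.pkl','wb'));save(p,'wrist6.png')
for l,z in [('bolt_pin',.024),('cam_grip',.066),('flow_cell',.006)]:
  print(l,[(round(float(a['p']),2),np.round(a['centre'],1).tolist(),atz(p,a['centre'][1],a['centre'][0],z).round(4)) for a in finder.mark_of(p,l)][:4])
s=bot.state();print(s['clock'],s['joints'],s['position'],s['tcp_rot'][:,0],s['ft_force'],s['grip_width'])
E
```

```text
bolt_pin [(0.56, [142.6, 339.5], array([ 0.5254, -0.136 ,  0.024 ]))]
cam_grip [(0.67, [168.4, 328.4], array([ 0.5199, -0.1626,  0.066 ]))]
flow_cell [(0.66, [81.6, 359.2], array([ 0.5261, -0.0663,  0.006 ]))]
14.125 [ 0.70838951  0.59305442 -0.62287937  1.79827714  0.43229417  0.89035852
  0.20480448] [ 0.52231177 -0.1941652   0.17835423] [-3.10974200e-01  9.50418221e-01  5.01690973e-04] [-0.19147655  0.16336261 -0.3742354 ] 0.655485936859266
```

View pics/wrist6.png

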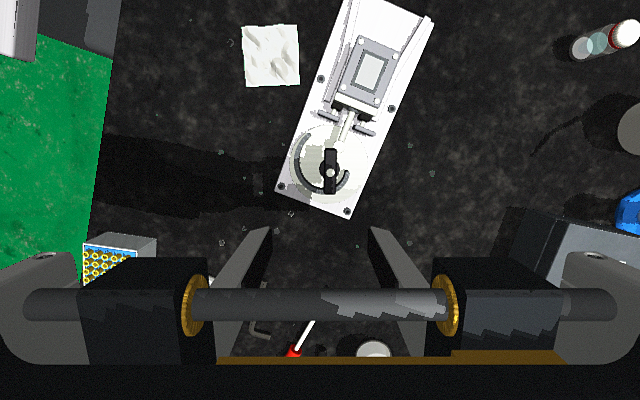

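```bash
python3 - <<'E'
from h import *
import pickle
p=pickle.load(open('P6.pkl','rb'));save(p,'c6.png',[280,20,430,220],4)
im=p['img'].astype(int);m=(im.max(2)<60).astype(np.uint8);m[:, :318]=0;m[:,345:]=0;m[:143]=0;m[198:]=0
c=max(cv2.findContours(m,cv2.RETR_EXTERNAL,cv2.CHAIN_APPROX_NONE)[0],key=cv2.contourArea)[:,0,:]
print(cv2.boundingRect(c),cv2.minAreaRect(c.astype(np.float32)))
print('dot',atz(p,329.5,171.5,.076))
print('dock prj',proj(p,[.5224,-.1647,.076]))
E
```

```text
(318, 148, 27, 46) ((331.5423889160156, 170.65211486816406), (25.41824722290039, 45.3932991027832), 2.862405300140381)
dot [ 0.52120484 -0.16407571  0.076     ]
dock prj [330.4802038  172.50199548]
```

View pics/c6.png

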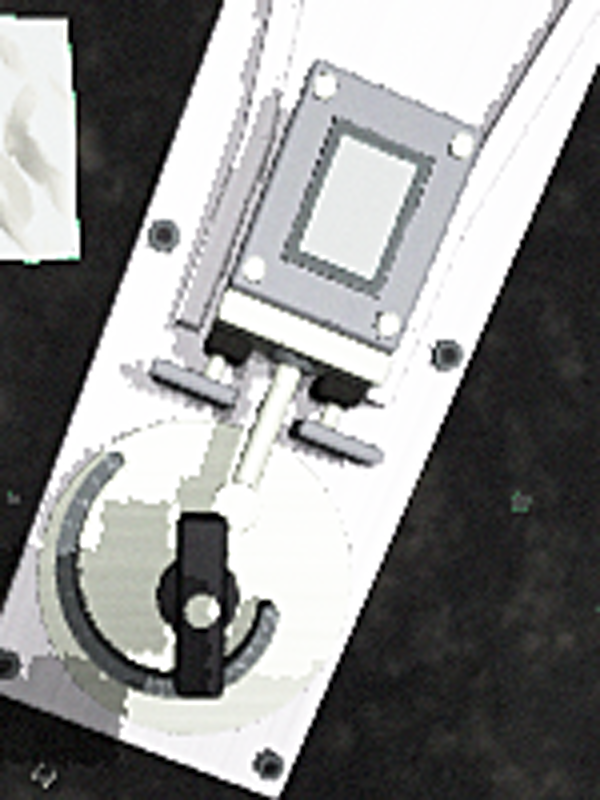

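The picture shows the cell seated against both black pads and the pin inside the cam at about (339, 145). The bar centre is at (330.5, 172), matching my dock estimate, and the bar is aligned with the tool. I'll go down on the bar.

Request:
{"op": "play_rows", "data": {"steps": [{"xyz":[0.1,29.7,0],"rotation":[0,0,0],"fingers":45},{"xyz":[0,0,-40],"rotation":[0,0,0],"fingers":45},{"xyz":[0,0,-45],"rotation":[0,0,0],"fingers":45},{"xyz":[0,0,-35],"rotation":[0,0,0],"fingers":45},{"xyz":[0,0,-8],"rotation":[0,0,0],"fingers":45},{"xyz":[0,0,0],"rotation":[0,0,0],"fingers":45},{"xyz":[0,0,0],"rotation":[0,0,0],"fingers":45}]}}

```text
clock: 15.0
position: [0.5234, -0.1661, 0.0518]
tcp_rot: [[-0.309, 0.951, 0.002], [0.951, 0.309, -0.001], [-0.001, 0.002, -1.0]]
ft_force: [0.7, -0.3, -0.6]
grip_width: 0.45
```

Request:
{"op": "play_rows", "data": {"steps": [{"xyz":[-0.8,1.2,0],"rotation":[0,0,0],"fingers":45},{"xyz":[0,0,0],"rotation":[0,0,0],"fingers":5},{"xyz":[0,0,0],"rotation":[0,0,0],"fingers":5},{"xyz":[0,0,0],"rotation":[0,0,0],"fingers":5},{"xyz":[0,0,0],"rotation":[0,0,0],"fingers":5},{"xyz":[0,0,0],"rotation":[0,0,0],"fingers":5},{"xyz":[0,0,0],"rotation":[0,0,0],"fingers":5}]}}

```text
clock: 15.88
position: [0.5223, -0.1647, 0.0505]
tcp_rot: [[-0.309, 0.951, 0.002], [0.951, 0.309, 0.0], [-0.0, 0.002, -1.0]]
ft_force: [2.8, 1.0, -1.3]
grip_width: 0.123
```

```bash
cat > st.py <<'E'
from h import *
s=bot.state();r=s['tcp_rot']
yaw=np.degrees(np.arctan2(r[1,0],r[0,0]));bar=np.radians((86.16-yaw+180)%360-180)
if bar<-1: bar+=2*np.pi
print('clk',round(s['clock'],2),'pos',(s['position']*1000).round(1),'yaw',round(yaw,1),'bar',round(bar,3),'F',s['ft_force'].round(1),'T',s['wrist_torque'].round(3),'j7',s['joints'][6].round(2),'j5',s['joints'][4].round(2),'g',round(s['grip_width'],3))
E
python3 st.py
```

```text
clk 15.88 pos [ 522.3 -164.7   50.5] yaw 108.0 bar -0.381 F [ 2.8  1.  -1.3] T [ 0.12  -0.81  -0.047] j7 0.01 j5 0.59 g 0.123
```

Request:
{"op": "play_rows", "data": {"steps": [{"xyz":[0,0,0],"rotation":[0,0,-5],"fingers":5},{"xyz":[0,0,0],"rotation":[0,0,-8],"fingers":5},{"xyz":[0,0,0],"rotation":[0,0,-8],"fingers":5},{"xyz":[0,0,0],"rotation":[0,0,-8],"fingers":5},{"xyz":[0,0,0],"rotation":[0,0,-8],"fingers":5},{"xyz":[0,0,0],"rotation":[0,0,-8],"fingers":5},{"xyz":[0,0,0],"rotation":[0,0,-5],"fingers":5},{"xyz":[0,0,0],"rotation":[0,0,0],"fingers":5},{"xyz":[0,0,0],"rotation":[0,0,0],"fingers":5}]}}

```text
clock: 17.0
position: [0.5213, -0.1646, 0.0504]
tcp_rot: [[0.529, 0.849, -0.0], [0.849, -0.529, 0.0], [0.0, -0.0, -1.0]]
ft_force: [0.7, 1.1, 0.6]
grip_width: 0.127
```

```bash
python3 st.py
```

```text
clk 17.0 pos [ 521.3 -164.6   50.4] yaw 58.1 bar 0.49 F [0.7 1.1 0.6] T [ 0.304 -0.293  0.163] j7 -0.62 j5 0.33 g 0.127
```

Request:
{"op": "play_rows", "data": {"steps": [{"xyz":[0.5,0,0],"rotation":[0,0,-8],"fingers":5},{"xyz":[0,0,0],"rotation":[0,0,-8],"fingers":5},{"xyz":[0,0,0],"rotation":[0,0,-8],"fingers":5},{"xyz":[0,0,0],"rotation":[0,0,-8],"fingers":5},{"xyz":[0,0,0],"rotation":[0,0,-8],"fingers":5},{"xyz":[0,0,0],"rotation":[0,0,-8],"fingers":5},{"xyz":[0,0,0],"rotation":[0,0,-8],"fingers":5},{"xyz":[0,0,0],"rotation":[0,0,0],"fingers":5}]}}

```text
clock: 18.0
position: [0.5209, -0.1637, 0.0504]
tcp_rot: [[0.999, 0.037, -0.002], [0.037, -0.999, 0.001], [-0.002, -0.001, -1.0]]
ft_force: [-1.5, 4.7, 4.7]
grip_width: 0.123
```

```bash
python3 st.py
```

```text
clk 18.0 pos [ 520.9 -163.7   50.4] yaw 2.1 bar 1.466 F [-1.5  4.7  4.7] T [0.969 0.239 0.131] j7 -1.28 j5 -0.0 g 0.123
```

Request:
{"op": "play_rows", "data": {"steps": [{"xyz":[0,0,0],"rotation":[0,0,-6],"fingers":5},{"xyz":[0,0,0],"rotation":[0,0,-6],"fingers":5},{"xyz":[0,0,0],"rotation":[0,0,-6],"fingers":5},{"xyz":[0,0,0],"rotation":[0,0,0],"fingers":5},{"xyz":[0,0,0],"rotation":[0,0,0],"fingers":5}]}}

```text
clock: 18.62
position: [0.5209, -0.1633, 0.0504]
tcp_rot: [[0.962, -0.272, -0.002], [-0.272, -0.962, 0.002], [-0.003, -0.002, -1.0]]
ft_force: [-1.5, 3.2, 5.4]
grip_width: 0.118
```

```bash
python3 st.py
```

```text
clk 18.62 pos [ 520.9 -163.3   50.4] yaw -15.8 bar 1.779 F [-1.5  3.2  5.4] T [1.126 0.188 0.081] j7 -1.48 j5 -0.12 g 0.118
```

Request:
{"op": "play_rows", "data": {"steps": [{"xyz":[0,0,0],"rotation":[0,0,-4],"fingers":5},{"xyz":[0,0,0],"rotation":[0,0,-4],"fingers":5},{"xyz":[0,0,0],"rotation":[0,0,-4],"fingers":5},{"xyz":[0,0,0],"rotation":[0,0,0],"fingers":5},{"xyz":[0,0,0],"rotation":[0,0,0],"fingers":5}]}}

```text
clock: 19.25
position: [0.521, -0.1631, 0.0504]
tcp_rot: [[0.885, -0.466, -0.002], [-0.466, -0.885, 0.003], [-0.003, -0.001, -1.0]]
ft_force: [-0.6, 4.8, 4.6]
grip_width: 0.125
```

```bash
python3 st.py
```

```text
clk 19.25 pos [ 521.  -163.1   50.4] yaw -27.8 bar 1.988 F [-0.6  4.8  4.6] T [1.234 0.184 0.1  ] j7 -1.62 j5 -0.19 g 0.125
```

Request:
{"op": "play_rows", "data": {"steps": [{"xyz":[0,-0.5,0],"rotation":[0,0,-4],"fingers":5},{"xyz":[0,0,0],"rotation":[0,0,-4],"fingers":5},{"xyz":[0,0,0],"rotation":[0,0,0],"fingers":5},{"xyz":[0,0,0],"rotation":[0,0,0],"fingers":5}]}}

```text
clock: 19.75
position: [0.5211, -0.163, 0.0504]
tcp_rot: [[0.812, -0.584, -0.002], [-0.584, -0.812, 0.003], [-0.004, -0.002, -1.0]]
ft_force: [-1.0, 5.5, 5.6]
grip_width: 0.124
```

```bash
python3 st.py
```

```text
clk 19.75 pos [ 521.1 -163.    50.4] yaw -35.7 bar 2.128 F [-1.   5.5  5.6] T [1.405 0.093 0.172] j7 -1.71 j5 -0.24 g 0.124
```

Request:
{"op": "play_rows", "data": {"steps": [{"xyz":[0,0,0],"rotation":[0,0,-4],"fingers":5},{"xyz":[0,0,0],"rotation":[0,0,-3],"fingers":5},{"xyz":[0,0,0],"rotation":[0,0,0],"fingers":5},{"xyz":[0,0,0],"rotation":[0,0,0],"fingers":5}]}}

```text
clock: 20.25
position: [0.5212, -0.1629, 0.0504]
tcp_rot: [[0.735, -0.679, -0.002], [-0.679, -0.735, 0.004], [-0.004, -0.001, -1.0]]
ft_force: [-0.7, 5.4, 5.5]
grip_width: 0.127
```

```bash
python3 st.py
```

```text
clk 20.25 pos [ 521.2 -162.9   50.4] yaw -42.7 bar 2.25 F [-0.7  5.4  5.5] T [1.413 0.038 0.127] j7 -1.79 j5 -0.28 g 0.127
```

Request:
{"op": "play_rows", "data": {"steps": [{"xyz":[0,0,0],"rotation":[0,0,-3],"fingers":5},{"xyz":[0,0,0],"rotation":[0,0,-3],"fingers":5},{"xyz":[0,0,0],"rotation":[0,0,0],"fingers":5},{"xyz":[0,0,0],"rotation":[0,0,0],"fingers":5}]}}

```text
clock: 20.75
position: [0.5212, -0.1628, 0.0504]
tcp_rot: [[0.66, -0.752, -0.002], [-0.752, -0.66, 0.004], [-0.004, -0.001, -1.0]]
ft_force: [-1.0, 4.9, 5.6]
grip_width: 0.125
```

```bash
python3 st.py
```

```text
clk 20.75 pos [ 521.2 -162.8   50.4] yaw -48.7 bar 2.354 F [-1.   4.9  5.6] T [ 1.547e+00 -1.000e-03  1.580e-01] j7 -1.86 j5 -0.32 g 0.125
```

Request:
{"op": "play_rows", "data": {"steps": [{"xyz":[0,0,0],"rotation":[0,0,-3],"fingers":5},{"xyz":[0,0,0],"rotation":[0,0,-2],"fingers":5},{"xyz":[0,0,0],"rotation":[0,0,0],"fingers":5},{"xyz":[0,0,0],"rotation":[0,0,0],"fingers":5}]}}

```text
clock: 21.25
position: [0.5214, -0.1627, 0.0504]
tcp_rot: [[0.592, -0.806, -0.002], [-0.806, -0.592, 0.004], [-0.004, -0.001, -1.0]]
ft_force: [-0.6, 6.5, 5.4]
grip_width: 0.126
```

```bash
python3 st.py
```

```text
clk 21.25 pos [ 521.4 -162.7   50.4] yaw -53.7 bar 2.441 F [-0.6  6.5  5.4] T [ 1.552 -0.041  0.227] j7 -1.92 j5 -0.35 g 0.126
```

Request:
{"op": "play_rows", "data": {"steps": [{"xyz":[0,0,0],"rotation":[0,0,-3],"fingers":5},{"xyz":[0,0,0],"rotation":[0,0,-2],"fingers":5},{"xyz":[0,0,0],"rotation":[0,0,0],"fingers":5},{"xyz":[0,0,0],"rotation":[0,0,0],"fingers":5}]}}

```text
clock: 21.75
position: [0.5214, -0.1627, 0.0504]
tcp_rot: [[0.519, -0.855, -0.002], [-0.855, -0.519, 0.004], [-0.004, -0.001, -1.0]]
ft_force: [-0.2, 6.8, 4.7]
grip_width: 0.124
```

```bash
python3 st.py
```

```text
clk 21.75 pos [ 521.4 -162.7   50.4] yaw -58.7 bar 2.528 F [-0.2  6.8  4.7] T [ 1.521 -0.11   0.256] j7 -1.98 j5 -0.38 g 0.124
```

Request:
{"op": "play_rows", "data": {"steps": [{"xyz":[0,0,0],"rotation":[0,0,-3],"fingers":5},{"xyz":[0,0,0],"rotation":[0,0,0],"fingers":5},{"xyz":[0,0,0],"rotation":[0,0,0],"fingers":5}]}}

```text
clock: 22.12
position: [0.5215, -0.1626, 0.0504]
tcp_rot: [[0.474, -0.88, -0.002], [-0.88, -0.474, 0.004], [-0.005, -0.0, -1.0]]
ft_force: [-0.6, 6.6, 4.6]
grip_width: 0.124
```

```bash
python3 st.py
```

```text
clk 22.12 pos [ 521.5 -162.6   50.4] yaw -61.7 bar 2.581 F [-0.6  6.6  4.6] T [ 1.484 -0.052  0.227] j7 -2.01 j5 -0.4 g 0.124
```

Request:
{"op": "play_rows", "data": {"steps": [{"xyz":[0,0,0],"rotation":[0,0,-3],"fingers":5},{"xyz":[0,0,0],"rotation":[0,0,0],"fingers":5},{"xyz":[0,0,0],"rotation":[0,0,0],"fingers":5}]}}

```text
clock: 22.5
position: [0.5215, -0.1626, 0.0504]
tcp_rot: [[0.428, -0.904, -0.002], [-0.904, -0.428, 0.004], [-0.005, -0.0, -1.0]]
ft_force: [-0.1, 6.3, 4.7]
grip_width: 0.125
```

```bash
python3 st.py
```

```text
clk 22.5 pos [ 521.5 -162.6   50.4] yaw -64.7 bar 2.633 F [-0.1  6.3  4.7] T [ 1.506 -0.161  0.321] j7 -2.05 j5 -0.41 g 0.125
```

Request:
{"op": "play_rows", "data": {"steps": [{"xyz":[0,0,0],"rotation":[0,0,-3],"fingers":5},{"xyz":[0,0,0],"rotation":[0,0,0],"fingers":5},{"xyz":[0,0,0],"rotation":[0,0,0],"fingers":5}]}}

```text
clock: 22.88
position: [0.5216, -0.1625, 0.0504]
tcp_rot: [[0.38, -0.925, -0.002], [-0.925, -0.38, 0.004], [-0.005, -0.0, -1.0]]
ft_force: [-0.4, 6.1, 4.7]
grip_width: 0.126
```

```bash
python3 st.py
```

```text
clk 22.88 pos [ 521.6 -162.5   50.4] yaw -67.7 bar 2.685 F [-0.4  6.1  4.7] T [ 1.506 -0.174  0.29 ] j7 -2.09 j5 -0.43 g 0.126
```

Request:
{"op": "play_rows", "data": {"steps": [{"xyz":[0,0,0],"rotation":[0,0,-3],"fingers":5},{"xyz":[0,0,0],"rotation":[0,0,0],"fingers":5},{"xyz":[0,0,0],"rotation":[0,0,0],"fingers":5}]}}

```text
clock: 23.25
position: [0.5216, -0.1625, 0.0504]
tcp_rot: [[0.331, -0.944, -0.002], [-0.944, -0.331, 0.004], [-0.005, 0.0, -1.0]]
ft_force: [-0.4, 6.3, 5.4]
grip_width: 0.124
```

```bash
python3 st.py
```

```text
clk 23.25 pos [ 521.6 -162.5   50.4] yaw -70.7 bar 2.737 F [-0.4  6.3  5.4] T [ 1.532 -0.176  0.383] j7 -2.12 j5 -0.45 g 0.124
```

Request:
{"op": "play_rows", "data": {"steps": [{"xyz":[0,0,0],"rotation":[0,0,-3],"fingers":5},{"xyz":[0,0,0],"rotation":[0,0,0],"fingers":5},{"xyz":[0,0,0],"rotation":[0,0,0],"fingers":5}]}}

```text
clock: 23.62
position: [0.5217, -0.1624, 0.0504]
tcp_rot: [[0.281, -0.96, -0.002], [-0.96, -0.281, 0.004], [-0.005, 0.0, -1.0]]
ft_force: [0.2, 6.2, 4.8]
grip_width: 0.122
```

```bash
python3 st.py
```

```text
clk 23.62 pos [ 521.7 -162.4   50.4] yaw -73.7 bar 2.789 F [0.2 6.2 4.8] T [ 1.456 -0.265  0.378] j7 -2.16 j5 -0.47 g 0.122
```

Request:
{"op": "play_rows", "data": {"steps": [{"xyz":[0,0,0],"rotation":[0,0,-3],"fingers":5},{"xyz":[0,0,0],"rotation":[0,0,0],"fingers":5},{"xyz":[0,0,0],"rotation":[0,0,0],"fingers":5}]}}

```text
clock: 24.0
position: [0.5217, -0.1625, 0.0504]
tcp_rot: [[0.231, -0.973, -0.002], [-0.973, -0.231, 0.004], [-0.005, 0.001, -1.0]]
ft_force: [-0.7, 6.2, 5.8]
grip_width: 0.128
```

```bash
python3 st.py
```

```text
clk 24.0 pos [ 521.7 -162.5   50.4] yaw -76.6 bar 2.842 F [-0.7  6.2  5.8] T [ 1.501 -0.16   0.425] j7 -2.19 j5 -0.48 g 0.128
```

Request:
{"op": "play_rows", "data": {"steps": [{"xyz":[0,0,0],"rotation":[0,0,0],"fingers":5}]}}

```text
clock: 24.12
position: [0.5217, -0.1625, 0.0504]
tcp_rot: [[0.231, -0.973, -0.002], [-0.973, -0.231, 0.004], [-0.005, 0.001, -1.0]]
ft_force: [-0.0, 6.2, 4.7]
grip_width: 0.127
```

```bash
python3 st.py
```

```text
clk 24.12 pos [ 521.7 -162.5   50.4] yaw -76.6 bar 2.842 F [-0.   6.2  4.7] T [ 1.484 -0.217  0.469] j7 -2.19 j5 -0.48 g 0.127
```

Request:
{"op": "play_rows", "data": {"steps": [{"xyz":[0,0,0],"rotation":[0,0,0],"fingers":5}]}}

```text
clock: 24.25
position: [0.5217, -0.1625, 0.0504]
tcp_rot: [[0.231, -0.973, -0.002], [-0.973, -0.231, 0.004], [-0.005, 0.001, -1.0]]
ft_force: [0.1, 6.8, 5.0]
grip_width: 0.125
```

```bash
python3 st.py
```

```text
clk 24.25 pos [ 521.7 -162.5   50.4] yaw -76.7 bar 2.842 F [0.1 6.8 5. ] T [ 1.593 -0.271  0.429] j7 -2.19 j5 -0.48 g 0.125
```

Three readings average about 0.44 N m, so I'll stop here. I'll release, retreat and check.

Request:
{"op": "play_rows", "data": {"steps": [{"xyz":[0,0,0],"rotation":[0,0,0],"fingers":45},{"xyz":[0,0,0],"rotation":[0,0,0],"fingers":45},{"xyz":[0,0,0],"rotation":[0,0,0],"fingers":45},{"xyz":[0,0,0],"rotation":[0,0,0],"fingers":45},{"xyz":[0,0,20],"rotation":[0,0,0],"fingers":45},{"xyz":[0,0,40],"rotation":[0,0,0],"fingers":45},{"xyz":[0,0,50],"rotation":[0,0,0],"fingers":45},{"xyz":[0,50,20],"rotation":[0,0,0],"fingers":45},{"xyz":[0,40,0],"rotation":[0,0,0],"fingers":45},{"xyz":[0,0,0],"rotation":[0,0,0],"fingers":45}]}}

```text
clock: 25.5
position: [0.5219, -0.0715, 0.1803]
tcp_rot: [[0.231, -0.973, -0.0], [-0.973, -0.231, 0.002], [-0.002, -0.0, -1.0]]
ft_force: [-1.1, 0.2, -1.0]
grip_width: 0.446
```

```bash
python3 st.py; python3 - <<'E'
from h import *
import pickle
p=cams.snapshot('wrist');pickle.dump(p,open('P7.pkl','wb'));save(p,'wrist7.png')
P=p
print('axis',proj(p,[.5224,-.1647,.076]),proj(p,[.5224,-.1647,.028]))
E
```

```text
clk 25.5 pos [521.9 -71.5 180.3] yaw -76.7 bar 2.842 F [-1.1  0.2 -1. ] T [ 0.121 -0.028  0.051] j7 -2.46 j5 -0.36 g 0.446
axis [341.9634165  106.66304375] [338.67669088 110.36488597]
```

View pics/wrist7.png

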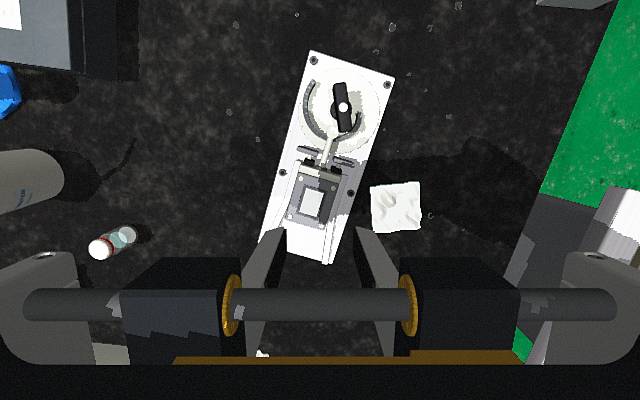

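```bash
python3 - <<'E'
from h import *
import pickle
p=pickle.load(open('P7.pkl','rb'));save(p,'c7.png',[255,45,405,235],4)
E
```

```text
(no output)
```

View pics/c7.png

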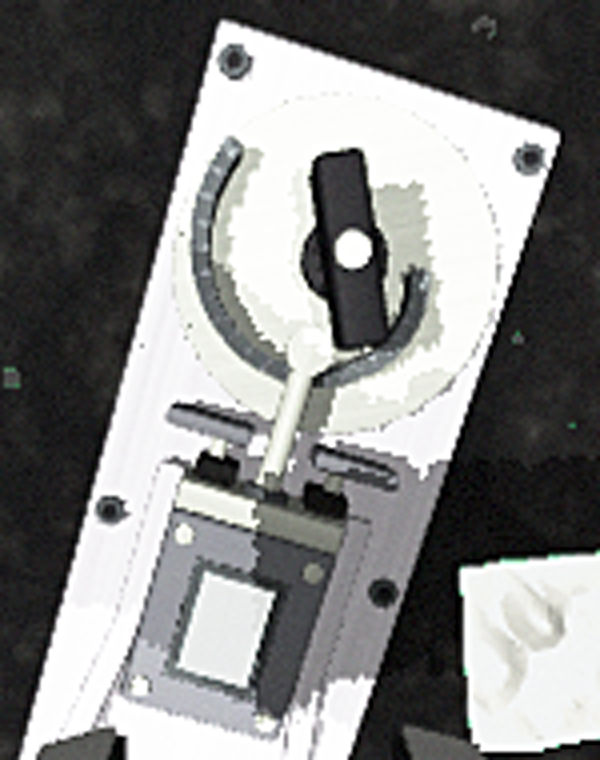

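The crop shows the hook round behind the pin at crop (310, 350). The cell is square in the rails with its plate on both pads, and the bar has sprung back to about 2.7 rad. The gripper is clear, so I'll hand in.

```bash
python3 -c "
from plant import bot
print(bot.hand_in())"
```

```text
the job is handed in; nothing more can be done
None
```

The flow cell is docked and the cam lock drawn tight. I handed the job in at about 25.6 s of the 72 s allowed; the hand-in gives no verdict.

**What I did**
- I took the grey cell, not the blue or purple look-alikes, lowered it into the channel and slid it in. It met the gasket at about 5–6 N, with the pin roughly 25 mm from the cam axis.
- I then turned the bar clockwise from about -0.38 to 2.84 rad and stopped at three readings of 0.43, 0.47 and 0.43 N m (average 0.44).

**Last checks**
- **Position:** The final picture shows the hook behind the pin and the cell square between the rails against both pads.
- **Cam angle:** After release the bar came to rest at about 2.7 rad.
- **Arm:** The gripper was clear of everything at hand-in, and no bystander was approached.

**Uncertain points**
- I could not measure the pull on the bolt. The torque above the free-turning value suggests about 26–31 N.
- The bar's spring-back in the picture gives a lower torque, about 0.36 ± 0.08 N m, so the two estimates differ somewhat. Most of that range still points to a pull between 14 and 38 N; only its very bottom would fall short.
- While turning, the tool drifted about 2 mm off the cam axis, with a side force of about 6 N.

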